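Pull the catch basket from the bench spark trap

TASK

The catch basket in the fume extractor's spark trap is due for cleaning. Lift the loose cover plate off the trap's two pins, take the basket out upright so that no glass spills, and hang it by its handle on the hook of the stand; then put the cover back over both pins, lowered gently and lying fully home on the housing, so the trap is not left open. Leave everything else on the bench where it is.

Things in the scene. Friction and masses are not known exactly. Their poses are not given: they have to be found in the camera images.
- housing: Fixed spark trap: grey sheet-metal box 160 (own x) x 200 (own y) x 130 mm high, open top; aluminium flare at its front (-x, out to 152 mm from the centre, 141 mm high), ribbed duct elbow at its back (+x, out to 195 mm, 113 mm high). Origin: centre of the underside; inner floor at z = 6 mm. It may stand left or right on the bench, the hook stand on the other side.
- trap_top (a point): Centre of the housing's open top, 130 mm above the bench, level with the black gasket on which the cover lies; axes as the housing's. Two brass pins at own x = 0, y = +86 and -86 mm: 8 mm thick, rising 18 mm above the gasket, the last 8 mm tapering to 3 mm. Clear opening 136 (x) x 144 (y) mm.
- cover: Loose cover plate, bare aluminium, 164 (own x) x 204 (own y) x 4 mm, about 0.4 kg, held by nothing but its weight. Two round holes, 12 mm wide, at own x = 0, y = +86 and -86 mm (either way round fits). Origin: centre of the underside; it starts seated on the housing, origin at housing z = 130 mm, own axes along the housing's.
- cover_grip (a point): Middle of the cover's black bar handle, 43 mm above the plate's underside. The bar runs along the cover's own y: 10 mm wide (x), 14 mm high, 96 mm long, standing on a leg at each end, with 32 mm of air between bar and plate.
- basket: Loose round catch basket of perforated steel, cup 90 mm wide and 55 mm deep, 0.18 to 0.33 kg with the glass pieces in it. Origin: centre of the underside. It stands on the housing's inner floor under the cover, within 8 mm of the centre, turned up to 0.4 rad from the housing. Its handle (bail) is a rigid upright hoop of 8 mm bar in its own y-z plane, 104 mm wide and 116 mm high overall.
- bail_mid (a point): Middle of the bail's flat top bar, on its centre line, 112 mm above the basket's underside, 57 mm above the cup's rim. The bar runs along the basket's own y, 8 mm thick, straight for 80 mm; the hoop's uprights are at y = +48 and -48 mm. Gripping the bar about 27 mm to one side of this point leaves the middle free for the hook.
- hook_stand: Fixed stand: round black cast base 124 mm wide, upright 10 mm steel rod at its centre, bent over at the top into a swan-neck hook along the stand's own -x: its crest, 20 mm out, has its top 225 mm above the bench; from there it slopes down to a shallow valley 72 mm out and rises at 27 degrees to a red ball at the end. Origin: centre of the base's underside.
- hook_seat (a point): Bottom of the hook's valley, on top of the rod, where the bail is to hang: 72 mm out from the post along the stand's -x, 206 mm above the bench (underside of the rod at 195 mm). Hung, the bail's top bar lies across the rod here, its centre line 4 mm higher. Axes as the stand's.
- hook_tip (a point): Centre of the red ball (13 mm) at the hook's end: 108 mm out from the post along -x, 218 mm above the bench, so its top is at 224.5 mm. The bail's top bar has to be passed over it from the free end, the cup's rim staying below the hook.
- mat: Fixed flat grey heat mat, 200 (own x) x 220 (own y) x 3 mm, between housing and stand, kept clear: a handy place to lay the cover meanwhile. Origin: centre of the underside.
- rod_jar: Bystander: glass jar, 76 mm wide, with coloured glass rods standing up to 0.23 m high. Origin: centre of the underside.
- tub: Bystander: white plastic screw-top tub, 90 mm wide, 100 mm high. Origin: centre of the underside.
- cullet_box: Bystander: open cardboard box 100 x 130 x 50 mm of glass pieces. Origin: centre of the underside.
- screw_jar: Bystander: amber glass jar with a brass lid, 66 mm wide, 100 mm high. Origin: centre of the underside.
- paddle: Bystander: graphite paddle with a wooden handle, lying flat, 253 mm long along its own x, 62 mm wide, 20 mm high. Origin: on the bench about the middle of its length.
- marver: Bystander: flat dark graphite block 120 x 70 x 18 mm. Origin: centre of the underside.
Things that resemble listed ones, but are neither listed nor needed, are in the scene too. What is shaped like the hook_stand but turquoise is not meant.

How it is judged (in metres and radians):
On the way, in this order (a step that is already met when the one before it is completed fails the run):
1. the cover is lifted clear of the pins ((z of cover in the frame of housing above 0.155 m or horizontal distance between cover and housing above 0.15 m)), for 0.1 s.
2. the basket hangs by its handle on the hook, let go, while the cover is still off (x of bail_mid in the frame of hook_seat between -0.022 and 0.022 m and y of bail_mid in the frame of hook_seat between -0.025 and 0.025 m and z of bail_mid in the frame of hook_seat between -0.004 and 0.014 m and contact force between basket and hook_stand above 0.8 N and angle between basket's own z axis and vertical below 0.35 rad and contact force between basket and the fingers below 0.1 N and distance between cover and housing above 0.14 m), for 0.2 s.
At the end, for the whole second after the job is handed in: The basket hangs free by its bail in the hook's valley (within 22 mm of the seat point along the hook, 25 mm of the bail's middle, 20 degrees of upright); the cover lies on the gasket over both pins (5 mm sideways, 2 mm in height, not tilted); both let go and at rest (x of bail_mid in the frame of hook_seat between -0.022 and 0.022 m and y of bail_mid in the frame of hook_seat between -0.025 and 0.025 m and z of bail_mid in the frame of hook_seat between -0.004 and 0.014 m and contact force between basket and hook_stand above 0.8 N and angle between basket's own z axis and vertical below 0.35 rad and contact force between basket and the fingers below 0.1 N and x of cover in the frame of housing between -0.005 and 0.005 m and y of cover in the frame of housing between -0.005 and 0.005 m and z of cover in the frame of housing between 0.126 and 0.132 m and angle between the x axis of cover and the x axis of housing, either way round below 0.06 rad and angle between the z axis of cover and the z axis of housing, either way round below 0.02 rad and linear speed of each of basket, cover below 0.05 m/s and angular speed of basket below 0.6 rad/s); the robot touches nothing.
It fails at once if the basket is tipped so far that glass spills (more than about 45 degrees) (angle between basket's own z axis and vertical above 0.8 rad).
It fails at once if the cover is dropped onto the housing (faster than 0.45 m/s within the last 20 mm) (horizontal distance between cover and housing below 0.06 m and z of cover in the frame of housing below 0.15 m and linear speed of cover above 0.45 m/s).
It fails at once if a bystander on the bench is knocked or moved (more than 30 mm) (distance of any of rod_jar, tub, cullet_box, screw_jar, paddle, marver from where it was at the start of the episode above 0.03 m).
It also fails if it takes over 72 s, if anything falls off the work surface, if the arm or the gripper's body presses on something with over 40 N, if the wrist force passes 120 N, or if a joint passes its speed limit or range.

ROBOT

A 6-joint arm with a two-finger parallel gripper is mounted at the origin on the work surface. World frame = base frame: x ahead of the robot, y to its left, z up, the work surface at z = 0. Lengths are in mm, angles in rad, forces in N, time in s.
With the tool pointing down it reaches from about 300 to 775 mm from the base axis. Payload 14.6 kg.
Tool frame: the origin (TCP) lies on the centre line of the jaws, within the pads' length; the fingertips stand 19 mm ahead of it and the grasp point (between the pads) is the TCP (bot.tip_reach is the distance from the TCP to the fingertips, in mm); z points along the fingers, y is the line along which they close (so a half turn about z gives the same grasp; the last joint's range is limited). The gripper opens to 85 mm and grips with 20 to 120 N. Pads are 22 mm wide; open, the fingers measure 114 mm over their backs; the gripper's body (76 mm by 85 mm) begins 54 mm behind the grasp point. The pads swing forward as they close: fully open they stand 13 mm farther back than shut.
Start: joints at [-1.383, 0.3, 1.521, -0, 1.321, -0.067], TCP at [138.622, -532.234, 250.281] pointing down, gripper open.
Joint ranges: [-3.03, 3.03], [-0.79, 2.21], [0.23, 2.52], [-1.04, 4.18], [0, 3.07], [-2.55, 2.55]. Speed limits (rad/s): [2.22, 2.22, 2.57, 3.14, 3.14, 3.14].

INTERFACE

Orientations are given as a unit quaternion [w, x, y, z].
In Python, from rig import bot gives the robot as it stands. Calls block until the motion is done:
- bot.move_to(position, orientation): joint-space move of the TCP to a pose.
- bot.servo_line(position, attitude=None, speed=150, until_force=None): straight line of the TCP; attitude=None keeps the orientation; speed is the mean speed in mm/s. With until_force (N) it stops when the force on the tool has changed by that much, and returns True; else False.
- bot.move_joints(angles): joint-space move.
- bot.move_gripper(opening, grip_force=None): finger opening in mm; grip_force is the grip in N (None keeps the last); returns when the fingers have stopped.
- bot.dwell(seconds).
- bot.ik(position, orientation): joint angles nearest the present ones, or None.
- bot.read_state(): the state.
- bot.read_camera(name): name is "scene" or "top"; returns a dict with "image" (420x560x3 uint8, blue, green, red), "depth" (420x560 float32, mm along the optical axis (not along the pixel's ray), 0 where there is no reading), "fovy" (degrees; the focal length in pixels is half the picture's height over the tangent of half this angle, whatever the lens; pixels are square), "cx", "cy" (the principal point, pixels), "k1" (the pictures are not rectified: a ray, as slopes to the right and down, at radius r is drawn at 1 + k1 r^2 times it, then the intrinsics apply), "eye" and "attitude" of the camera in the world. Camera axes: x right, y down, z forward; pixel columns grow to the right and rows downward; lengths in mm; the calibration is good to about 2 mm. A picture is of the moment at which its call begins.
A pose or a line that the arm cannot do raises bot.MotionError and nothing moves.
- bot.finish_job(): hands the job in; it is judged then, once.
The state is a dict: "clock": time; "joint_positions": joint angles; "qvel": joint speeds; "effort": joint torques, N m; "ee_pos": TCP position; "tool_rot": TCP orientation; "ft_force": force on the tool from outside, world axes, zero at the start; "moment": the same for the moment, N m; "grip_width": finger opening in mm; "grip_force": force on a finger pad.
Only numpy, scipy, OpenCV 4.12 (cv2) and the standard library are available. Lean on these libraries where they do the work, as an engineer would, in place of code of your own. Each camera call takes 0.05 s, during which the arm holds its last target. There are 200 camera calls.

## Working session

There is one attempt and no reset: what is moved stays moved. The work goes in short steps, each a Python script; the robot and the scene stay as the last script left them, time stands still between calls to the robot, and variables do not carry over. Pictures are saved under pics/ and viewed, at most 10 in all, crops included, and the job is handed in when it is done.

```bash
ls; mkdir -p pics; cat > h.py <<'E'
import numpy as np, cv2
from scipy.spatial.transform import Rotation as R
from rig import bot
def cam(n):
    c=bot.read_camera(n); im=c["image"]; c["f"]=im.shape[0]/2/np.tan(np.radians(c["fovy"])/2)
    q=c["attitude"]; c["R"]=R.from_quat([q[1],q[2],q[3],q[0]]).as_matrix(); return c
def rays(c,uv):
    uv=np.atleast_2d(np.asarray(uv,float)); K=np.array([[c["f"],0,c["cx"]],[0,c["f"],c["cy"]],[0,0,1]])
    s=cv2.undistortPoints(uv[:,None,:],K,np.array([c["k1"],0,0,0,0.]))[:,0]
    return np.c_[s,np.ones(len(s))]
def plane(c,uv,z):
    d=rays(c,uv)@c["R"].T; e=np.array(c["eye"]); return e+d*((z-e[2])/d[:,2])[:,None]
def cloud(c):
    h,w=c["depth"].shape; v,u=np.mgrid[:h,:w]
    p=rays(c,np.c_[u.ravel(),v.ravel()])*c["depth"].ravel()[:,None]
    return (p@c["R"].T+np.array(c["eye"])).reshape(h,w,3)
def down(yaw): # tool down, tool y axis (closing) at world angle yaw+90deg ; tool x at yaw
    r=R.from_euler('z',yaw)*R.from_euler('x',np.pi); q=r.as_quat(); return [q[3],q[0],q[1],q[2]]
E
python3 - <<'E'
from h import *
for n in("scene","top"):
    c=cam(n); cv2.imwrite(f"pics/{n}0.png",c["image"]); print(n,c["eye"],c["R"].round(3).tolist(),c["f"],c["k1"],(c["depth"]>0).mean())
    np.savez(f"{n}0.npz",im=c["image"],P=cloud(c),depth=c["depth"])
s=bot.read_state();print(s["tool_rot"],s["clock"])
E
```

```text
pics
scene [1046.46168216 -623.26944814 1194.93560463] [[0.755, 0.505, -0.417], [0.655, -0.591, 0.47], [-0.009, -0.628, -0.778]] 454.29606253988436 0.045185641671224706 0.9959141156462585
top [ 249.55131158    8.27303488 1379.26841743] [[-0.023, -0.982, 0.188], [-1.0, 0.022, -0.009], [0.005, -0.189, -0.982]] 411.09872852608794 -0.0016616072689378833 0.995922619047619
[-5.21934520e-04  9.91893147e-01  1.27073643e-01 -3.20431045e-05] 0.1
```

View pics/scene0.png

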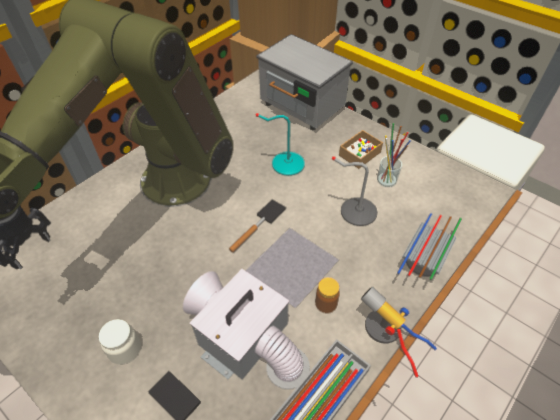

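View pics/top0.png

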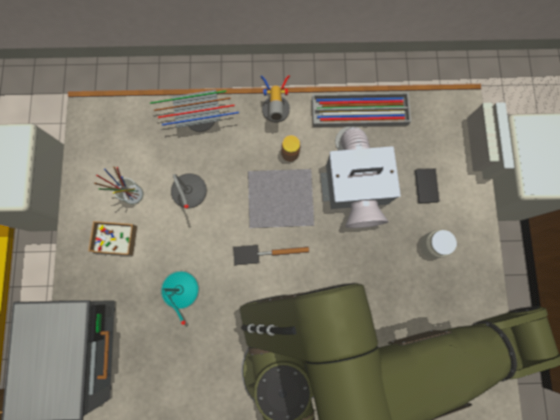

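The top view shows the housing and cover at about (364,176) with the bar at (365,173), the black stand's base at (188,190) with a red ball near (186,207), and the mat at (281,198). In the scene view the bar is at (239,307), the base at (359,211) and the ball at (334,158).

```bash
cat > m.py <<'E'
from h import *
def tri(c1,p1,c2,p2):
    d=[(c["R"]@rays(c,p)[0]) for c,p in((c1,p1),(c2,p2))]; d=[x/np.linalg.norm(x) for x in d]; e=[np.array(c["eye"]) for c in(c1,c2)]
    t=np.linalg.lstsq(np.c_[d[0],-d[1]],e[1]-e[0],rcond=None)[0]; a,b=e[0]+t[0]*d[0],e[1]+t[1]*d[1]
    return (a+b)/2,np.linalg.norm(a-b)
def blob(mask,box,near=None):
    m=np.zeros_like(mask,np.uint8); x0,y0,x1,y1=box; m[y0:y1,x0:x1]=mask[y0:y1,x0:x1]
    n,l,s,ct=cv2.connectedComponentsWithStats(m)
    i=1+np.argmax(s[1:,4]); return (l==i).astype(np.uint8),ct[i],s[i,4]
E
python3 - <<'E'
from m import *
S,T=cam("scene"),cam("top")
hs={k:cv2.cvtColor(c["image"],cv2.COLOR_BGR2HSV).astype(int) for k,c in(("S",S),("T",T))}
def red(h): return ((h[...,0]<8)|(h[...,0]>172))&(h[...,1]>130)&(h[...,2]>70)
bs=blob(red(hs["S"]),(322,148,345,170)); bt=blob(red(hs["T"]),(176,198,196,216)); print("ball",bs[1:],bt[1:],tri(S,bs[1],T,bt[1]))
dark=lambda h:h[...,2]<60
hS=blob(dark(hs["S"]),(220,285,260,330)); hT=blob(dark(hs["T"]),(342,163,388,184)); 
print("bar",hS[1:],hT[1:],tri(S,hS[1],T,hT[1]), cv2.minAreaRect(cv2.findNonZero(hT[0])))
# stand base
for k,c,box in(("S",S,(335,195,385,228)),("T",T,(165,170,212,212))):
    b=blob(hs[k][...,2]<95,box); ct=max(cv2.findContours(b[0],0,2)[0],key=len); hull=cv2.convexHull(ct)[:,0]
    p=plane(c,hull,12)[:,:2]; print("base",b[1:],cv2.minEnclosingCircle(p.astype(np.float32)))
# cover outline
for k,c,box in(("S",S,(185,265,295,365)),("T",T,(320,140,405,206))):
    P=cloud(c); m=(abs(P[...,2]-134)<5); b=blob(m,box); q=plane(c,np.argwhere(b[0])[:,::-1],134)[:,:2].astype(np.float32)
    print("cover",b[1:],cv2.minAreaRect(q), np.median(P[b[0]>0][:,2]))
# brass pins + mat
P=cloud(T)
for k,c,box in(("T",T,(245,166,316,230)),):
    b=blob((hs[k][...,2]<140)&(hs[k][...,1]<60),box); print("mat",b[1:],cv2.minAreaRect(plane(c,np.argwhere(b[0])[:,::-1],3)[:,:2].astype(np.float32)))
im=S["image"]; a=cv2.resize(im[140:230,310:390],None,fx=4,fy=4); b=cv2.resize(T["image"][165:220,160:220],None,fx=5,fy=5); d=cv2.resize(im[270:360,190:290],None,fx=4,fy=4)
W=np.zeros((600,800,3),np.uint8); W[:240,:213]=a[:240,:213]; 
W[:275,:300]=b; W[:360,320:640]=a; 
cv2.imwrite("pics/crop1.png",W)
E
```

```text
ball (array([333.        , 157.71428571]), np.int32(7)) (array([185.69230769, 206.        ]), np.int32(13)) (array([491.41118009, 267.98526851, 217.22195847]), np.float64(2.3653141118785506))Traceback (most recent call last):
  File "<stdin>", line 7, in <module>
  File "m.py", line 9, in blob
    i=1+np.argmax(s[1:,4]); return (l==i).astype(np.uint8),ct[i],s[i,4]
        ~~~~~~~~~^^^^^^^^^
    return _wrapfunc(a, 'argmax', axis=axis, out=out, **kwds)
    return bound(*args, **kwds)
ValueError: attempt to get argmax of an empty sequence
```

```bash
cat > m2.py <<'E'
from m import *
S,T=cam("scene"),cam("top")
hs={k:cv2.cvtColor(c["image"],cv2.COLOR_BGR2HSV).astype(int) for k,c in(("S",S),("T",T))}
print(hs["S"][285:330,220:260,2].min(), hs["T"][163:184,342:388,2].min())
try:
    hS=blob(hs["S"][...,2]<100,(220,285,260,330)); hT=blob(hs["T"][...,2]<100,(342,163,388,184)); 
    print("bar",hS[1:],hT[1:],tri(S,hS[1],T,hT[1]), cv2.minAreaRect(cv2.findNonZero(hT[0])))
except Exception as e: print(e)
for k,c,box in(("S",S,(335,195,385,228)),("T",T,(165,170,212,212))):
    b=blob(hs[k][...,2]<95,box); hull=cv2.convexHull(cv2.findNonZero(b[0]))[:,0]
    p=plane(c,hull,12)[:,:2]; print("base",b[1:],cv2.minEnclosingCircle(p.astype(np.float32)))
for k,c,box in(("S",S,(185,265,295,365)),("T",T,(320,140,405,206))):
    P=cloud(c); b=blob(abs(P[...,2]-134)<5,box); q=plane(c,np.argwhere(b[0])[:,::-1],134)[:,:2].astype(np.float32)
    print("cover",b[1:],cv2.minAreaRect(q), np.median(P[b[0]>0][:,2]))
b=blob((hs["T"][...,2]<140)&(hs["T"][...,1]<60),(245,166,316,230)); print("mat",b[1:],cv2.minAreaRect(plane(T,np.argwhere(b[0])[:,::-1],3)[:,:2].astype(np.float32)))
W=np.zeros((600,800,3),np.uint8)
def put(im,y,x,f):
    a=cv2.resize(im,None,fx=f,fy=f); W[y:y+a.shape[0],x:x+a.shape[1]]=a
put(T["image"][165:220,160:220],0,0,5); put(S["image"][145:230,320:390],0,310,4); put(S["image"][265:365,185:295],350-110+0,0,3) if 0 else None
put(S["image"][265:365,185:295],290,0,3); put(T["image"][140:210,320:405],350,340,3)
cv2.imwrite("pics/crop1.png",W)
E
python3 m2.py
```

```text
66 55
bar (array([238.26630435, 306.05434783]), np.int32(184)) (array([366.38888889, 170.47777778]), np.int32(90)) (array([ 601.9959614 , -273.42368358,  161.23866065]), np.float64(4.212630801812337)) ((365.4882507324219, 171.3470458984375), (5.215362071990967, 31.44556427001953), 85.60128784179688)
base (array([357.26315789, 200.63157895]), np.int32(19)) ((565.9758911132812, 332.3165283203125), 13.20838737487793)
base (array([185.77586207, 184.2183908 ]), np.int32(174)) ((617.12646484375, 311.2076416015625), 41.05038070678711)
cover (array([239.35643564, 314.35502122]), np.int32(4242)) ((603.2110595703125, -273.89764404296875), (166.4219970703125, 207.0112762451172), 3.2833290100097656) 132.89369445285251
cover (array([364.51194185, 173.88231222]), np.int32(2889)) ((602.4384765625, -272.2916259765625), (164.47836303710938, 204.222412109375), 3.592799425125122) 133.02640316318139
mat (array([280.08309699, 198.22830403]), np.int32(3526)) ((559.6630249023438, -6.0926971435546875), (202.2534637451172, 223.91659545898438), 0.8821472525596619)
```

View pics/crop1.png

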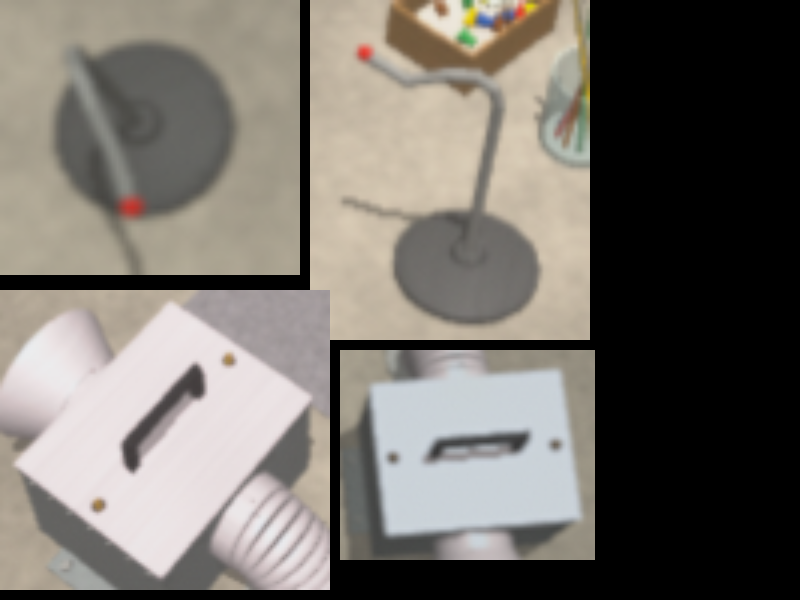

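The crops show the base ellipse centred near top pixel (189,190.4) and scene pixel (359,211.5), with the rod rising from it. The brass pins and the handle lie on the cover's long axis as expected.

```bash
python3 - <<'E'
from m import *
S,T=cam("scene"),cam("top")
print(tri(S,(359,211.5),T,(189,190.4)))
for z in(0,10): print(z,plane(T,(189,190.4),z)[0],plane(S,(359,211.5),z)[0])
for c,box,t in((T,(165,168,212,214),120),(S,(333,193,392,232),130)):
    g=c["image"].astype(int).max(2); sat=c["image"].astype(int); sat=sat.max(2)-sat.min(2)
    b=blob((g<t),box); b=(cv2.morphologyEx(b[0],2,np.ones((5,5),np.uint8))); hull=cv2.convexHull(cv2.findNonZero(b))[:,0]
    print(cv2.minEnclosingCircle(plane(c,hull,10)[:,:2].astype(np.float32)))
# bend of rod (crest) two views and valley
print("valley-ish scene px (343,165):",plane(S,((405-310)/4+320,80/4+145),201)[0])
print("rod top-left end",tri(S,((492-310)/4+320,90/4+145),T,(72/5+160,50/5+165)))
print("ball",plane(T,(185.7,206),218),plane(S,(333.3,157.7),218))
for y in (0.06,0.06+np.pi/2,0.06-np.pi/2): print(y,bot.ik([602,-273,173],down(y)))
E
```

```text
(array([592.9781899 , 308.114082  ,  -0.91635846]), np.float64(1.4516473452971175))
0 [592.23388263 307.35285913   0.        ] [593.70038878 308.08939374   0.        ]
10 [589.74935847 305.1844645   10.        ] [597.48939039 300.29517589  10.        ]
((590.54296875, 308.1948547363281), 62.334625244140625)
((593.08642578125, 299.37518310546875), 62.98480224609375)
valley-ish scene px (343,165): [526.54719129 276.82552111 201.        ]
rod top-left end (array([587.5933745 , 305.45680376, 207.89464791]), np.float64(1.6979237517714303))
ball [[492.06895132 268.71401846 218.        ]] [[491.97074419 266.76390387 218.        ]]
0.06 [-4.81149291e-01  6.12363125e-01  1.25410632e+00 -4.44089210e-16
  1.27512321e+00  1.02964704e+00]
1.6307963267948966 [-0.48114929  0.61236312  1.25410632  0.          1.27512321 -0.54114929]
-1.5107963267948965 None
```

```bash
python3 - <<'E'
from h import *
q=down(0.06+np.pi/2); x,y=602.5,-273
s=lambda:(lambda r:print(r["clock"],np.round(r["ee_pos"],1),np.round(r["ft_force"],1),r["grip_width"],r["grip_force"]))(bot.read_state())
bot.move_gripper(50)
bot.move_to([x,y,250],q); s()
print(bot.servo_line([x,y,172],speed=100,until_force=15)); s()
bot.move_gripper(0,grip_force=70); s()
bot.servo_line([x,y,235],speed=80); s()
bot.servo_line([560,-6,235],speed=250)
bot.servo_line([560,-6,70],speed=150)
print(bot.servo_line([560,-6,43],speed=40,until_force=3)); s()
bot.move_gripper(40); s()
bot.servo_line([560,-6,140],speed=150); s()
bot.move_to([480,60,330],q)
for n in("scene","top"): cv2.imwrite(f"pics/{n}1.png",cam(n)["image"])
E
python3 - <<'E'
import cv2,numpy as np
a=cv2.imread("pics/scene1.png");b=cv2.imread("pics/top1.png")
W=np.zeros((600,800,3),np.uint8)
W[:420,:400]=a[:, :400][:420]; W[:420,400:800]=b[:,60:460]
W[420:600,0:270]=cv2.resize(a[265:365,180:330],(270,180)); W[420:600,400:620]=cv2.resize(b[125:215,310:420],(220,180))
cv2.imwrite("pics/v1.png",W)
E
```

```text
2.7667 [ 602.  -274.   250.1] [-0.3 -0.3  0.1] 49.860839458157855 0.0
False
3.7 [ 602.8 -273.1  172.8] [-0.9  0.8  0.4] 49.86934731266952 0.0
4.1417 [ 602.6 -273.1  172.6] [-0.7  0.6  3.9] 8.66924970980412 69.10927534103394
5.0833 [ 602.3 -272.9  234.3] [-0.5 -0.1 -4. ] 8.876520023887268 68.12185406684875
True
8.1583 [559.7  -6.   45.5] [-2.9  1.3  8.1] 8.700717267656339 69.73843574523926
8.5667 [559.2  -5.9  44.9] [ 0.5  0.2 -0.7] 40.09465927334719 0.0
9.35 [559.6  -6.  139.1] [-0.2 -0.3 -0.1] 39.96090937554689 0.0
```

View pics/v1.png

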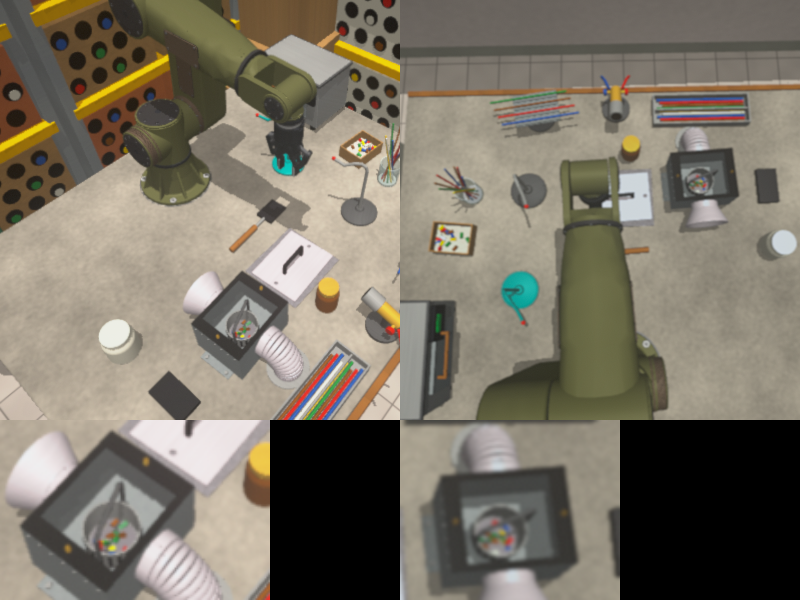

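The cover lies on the mat and the open housing shows the basket, with the bail around scene pixel (242,318) and top pixel (358,180). I'll enlarge both.

```bash
python3 - <<'E'
from m import *
W=np.zeros((480,800,3),np.uint8)
for i,(n,x0,y0) in enumerate((("scene",212,288),("top",334,155))):
    c=cam(n); W[:,i*400:i*400+400]=cv2.resize(c["image"][y0:y0+60,x0:x0+50],(400,480),interpolation=cv2.INTER_CUBIC)
    P=cloud(c); m=np.zeros(P.shape[:2],bool); m[y0:y0+60,x0:x0+50]=1; m&=(P[...,2]>85)&(P[...,2]<122)&(np.hypot(P[...,0]-602,P[...,1]+273)<58)
    uv=np.argwhere(m)[:,::-1]; z=P[m][:,2]
    for z0 in(85,95,105,111): print(n,z0,len(uv[(z>z0)]),P[m][(z>z0)&(z<z0+11)].mean(0))
    t=(z>108)
    if t.sum()>3: print(cv2.minAreaRect(P[m][t][:,:2].astype(np.float32)), np.c_[uv,P[m]][t].round(0)[::3].tolist())
cv2.imwrite("pics/v2.png",W)
E
```

```text
scene 85 118 [ 606.31273451 -279.96261542   89.79812814]
scene 95 108 [ 607.29725424 -281.34161297  100.10944711]
scene 105 100 [ 609.64877488 -288.83642354  112.3038257 ]
scene 111 93 [ 603.94649288 -276.54736578  118.06489645]
((602.4465942382812, -274.91766357421875), (10.094273567199707, 102.45730590820312), 21.933929443359375) [[247.0, 299.0, 582.0, -228.0, 111.0], [248.0, 300.0, 587.0, -229.0, 113.0], [247.0, 301.0, 589.0, -234.0, 118.0], [245.0, 302.0, 587.0, -240.0, 116.0], [244.0, 303.0, 588.0, -245.0, 120.0], [246.0, 304.0, 593.0, -242.0, 116.0], [244.0, 306.0, 594.0, -251.0, 120.0], [243.0, 307.0, 594.0, -255.0, 120.0], [242.0, 308.0, 594.0, -259.0, 120.0], [241.0, 309.0, 593.0, -262.0, 118.0], [244.0, 309.0, 599.0, -256.0, 116.0], [243.0, 310.0, 598.0, -259.0, 114.0], [240.0, 312.0, 598.0, -270.0, 119.0], [240.0, 313.0, 600.0, -272.0, 119.0], [239.0, 314.0, 600.0, -277.0, 120.0], [242.0, 314.0, 605.0, -270.0, 116.0], [241.0, 315.0, 606.0, -275.0, 119.0], [241.0, 316.0, 606.0, -276.0, 115.0], [240.0, 317.0, 608.0, -281.0, 119.0], [240.0, 318.0, 608.0, -281.0, 115.0], [239.
[... 870 characters left out ...]
 -312.0, 120.0], [370.0, 171.0, 613.0, -292.0, 121.0], [375.0, 171.0, 614.0, -310.0, 116.0], [369.0, 172.0, 611.0, -290.0, 117.0], [365.0, 173.0, 607.0, -277.0, 119.0], [371.0, 173.0, 607.0, -296.0, 120.0], [365.0, 174.0, 603.0, -276.0, 121.0], [368.0, 174.0, 604.0, -286.0, 118.0], [362.0, 175.0, 601.0, -267.0, 119.0], [366.0, 175.0, 600.0, -279.0, 120.0], [360.0, 176.0, 597.0, -259.0, 122.0], [363.0, 176.0, 598.0, -270.0, 116.0], [359.0, 177.0, 594.0, -257.0, 120.0], [354.0, 178.0, 592.0, -241.0, 119.0], [354.0, 179.0, 588.0, -240.0, 119.0], [350.0, 180.0, 588.0, -229.0, 110.0], [354.0, 180.0, 586.0, -241.0, 117.0], [351.0, 181.0, 584.0, -232.0, 110.0], [350.0, 182.0, 581.0, -229.0, 109.0]]
```

View pics/v2.png

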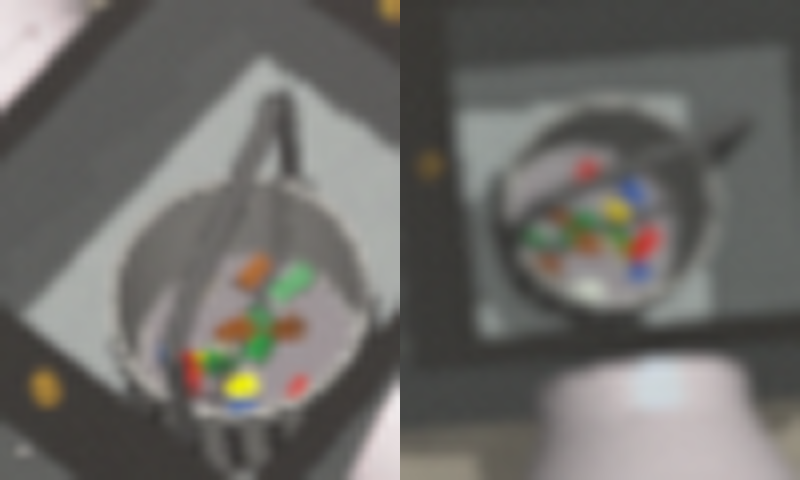

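Both views agree: the bail's centre is at (602,-273.5,118), turned 0.383 rad, and it measures 8 x 104 mm as it should. I'll grip it 27 mm to the -y side, lift it and look.

```bash
cat > k.py <<'E'
from h import *
def s():
    r=bot.read_state();print(r["clock"],np.round(r["ee_pos"],1),np.round(r["ft_force"],1),round(r["grip_width"],1),round(r["grip_force"],1))
E
python3 - <<'E'
from k import *
a=0.383; q=down(a+np.pi/2); ey=np.array([-np.sin(a),np.cos(a)]); g=np.array([602,-273.7])-27*ey; print(g)
bot.move_gripper(40)
bot.move_to([*g,240],q)
print(bot.servo_line([*g,118],speed=90,until_force=10)); s()
bot.move_gripper(0,grip_force=90); s()
bot.servo_line([*g,300],speed=100); s()
b=0.366; q2=down(b+np.pi/2); ex=np.array([np.cos(b),np.sin(b)]); ey=np.array([-ex[1],ex[0]])
seat=np.array([525.7,280.3]); p=seat-100*ex-27*ey; print(p)
bot.servo_line([*p,300],q2,speed=220); bot.servo_line([*p,245],speed=120); bot.dwell(.3); s()
from m import *
W=np.zeros((600,800,3),np.uint8)
for i,(n,x0,y0) in enumerate((("scene",270,130),("top",140,150))):
    c=cam(n); W[:480,i*400:i*400+400]=cv2.resize(c["image"][y0:y0+120,x0:x0+100],(400,480),interpolation=cv2.INTER_CUBIC)
    np.savez(n+"3.npz",P=cloud(c))
cv2.imwrite("pics/v3.png",W[:480])
E
```

```text
[ 612.09002933 -298.74378781]
False
13.6083 [ 612.3 -298.9  118.7] [-0.2  0.2  0.2] 39.9 0.0
14.0333 [ 612.1 -298.9  118.4] [-2.  -0.7  3.3] 4.7 88.0
16.0 [ 612.  -298.7  299.4] [-0.1 -0.6 -2.9] 4.8 87.8
[441.98621298 219.29998473]
19.5333 [442.1 219.4 245.5] [-0.1  0.  -3. ] 5.4 87.8
```

View pics/v3.png

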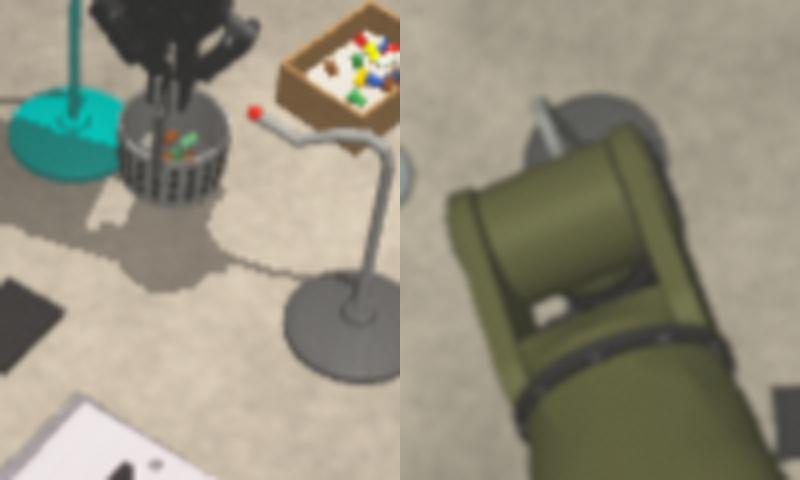

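The basket hangs level in the gripper with its bail short of the ball at scene pixel (334,158), and the hook is free. Next: over the ball, then lower.

```bash
python3 - <<'E'
from k import *
b=0.366; ex=np.array([np.cos(b),np.sin(b)]); ey=np.array([-ex[1],ex[0]]); p=np.array([525.7,280.3])-27*ey
print(bot.servo_line([*p,243],speed=80,until_force=6)); s()
bot.servo_line([*p,220],speed=60); s()
print(bot.servo_line([*p,206],speed=25,until_force=2.5)); s()
from m import *
W=np.zeros((480,800,3),np.uint8)
for i,(n,x0,y0) in enumerate((("scene",290,130),("top",140,150))):
    c=cam(n); W[:480,i*400:i*400+400]=cv2.resize(c["image"][y0:y0+120,x0:x0+100],(400,480),interpolation=cv2.INTER_CUBIC)
cv2.imwrite("pics/v4.png",W)
E
```

```text
False
21.0333 [535.2 255.  243.1] [ 0.1  0.4 -4.1] 4.8 87.8
21.5667 [535.3 255.1 219.8] [ 1.   0.6 -2.5] 5.2 87.8
True
22.0 [535.2 255.  209.8] [ 0.5 -0.6  1.7] 5.3 88.6
```

View pics/v4.png

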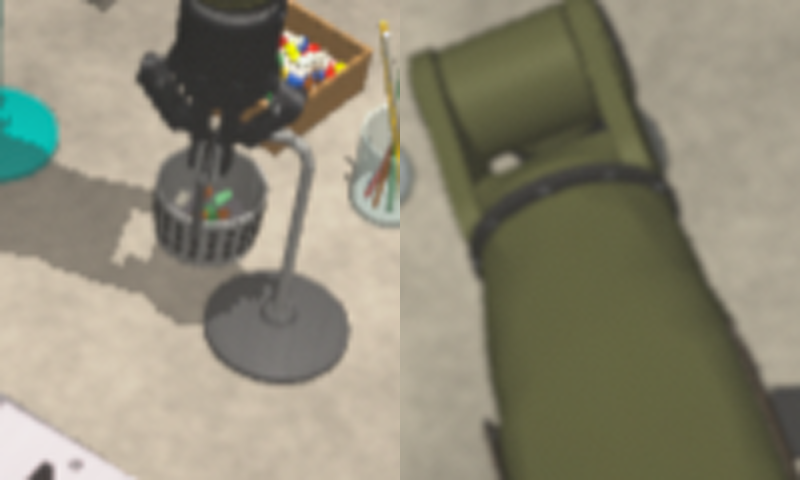

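Contact came at 209.8 mm, exactly the seat height, so I release.

```bash
python3 - <<'E'
from k import *
bot.move_gripper(24); s(); bot.dwell(.3)
r=bot.read_state()["ee_pos"]
bot.servo_line([r[0],r[1],300],speed=100,until_force=8); s()
bot.move_to([500,60,300],down(0.06+np.pi/2)); s()
from m import *
W=np.zeros((480,800,3),np.uint8)
for i,(n,x0,y0) in enumerate((("scene",300,130),("top",140,150))):
    c=cam(n); W[:480,i*400:i*400+400]=cv2.resize(c["image"][y0:y0+120,x0:x0+100],(400,480),interpolation=cv2.INTER_CUBIC)
    P=cloud(c); m=(np.hypot(P[...,0]-525.7,P[...,1]-280.3)<62)&(P[...,2]>200)&(P[...,2]<216)
    print(n,m.sum(),cv2.minAreaRect(P[m][:,:2].astype(np.float32)))
    m=(np.hypot(P[...,0]-525.7,P[...,1]-280.3)<62)&(abs(P[...,2]-153)<5);print(m.sum(),P[m].mean(0))
    if n=="scene": h=cv2.cvtColor(c["image"],cv2.COLOR_BGR2HSV); 
    # cover on mat
    box=(235,220,345,310) if n=="scene" else (240,160,320,235)
    from m import blob
    try:
        b=blob(abs(P[...,2]-6)<6,box) ; k=(c["image"].min(2)>160)&(b[0]>0); print("cov",cv2.minAreaRect(plane(c,np.argwhere(k)[:,::-1],7)[:,:2].astype(np.float32)))
    except Exception as e: print(e)
cv2.imwrite("pics/v5.png",W)
E
```

```text
22.425 [535.1 254.9 209.6] [ 0.2 -0.5  0.7] 23.9 0.0
23.775 [534.9 254.9 299.2] [-0.3  0.7  0.7] 24.3 0.0
24.5833 [500.3  60.7 300. ] [ 0.7  0.6 -0.3] 24.1 0.0
scene 113 ((535.1034545898438, 277.0096130371094), (80.33485412597656, 79.88150787353516), 71.79487609863281)
103 [531.48806818 275.19184357 151.67323411]
cov ((551.3658447265625, -2.5607452392578125), (356.32574462890625, 331.303466796875), 40.514244079589844)
top 143 ((524.709716796875, 279.5186767578125), (67.08366394042969, 78.62311553955078), 61.76731872558594)
89 [525.6656997  284.03226441 152.22148988]
cov ((563.05078125, -54.052528381347656), (165.99807739257812, 108.7496337890625), 2.9890449047088623)
```

View pics/v5.png

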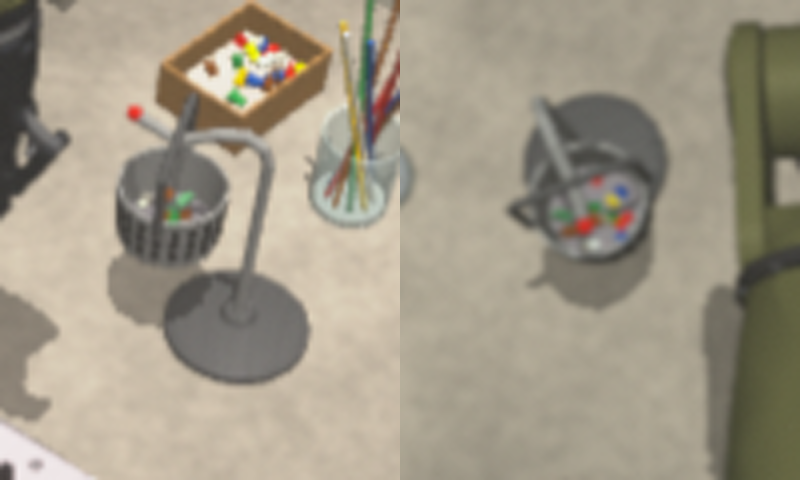

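The basket hangs across the hook's valley, upright and let go. Before replacing the cover I'll check the pins and the bail's middle along the rod.

```bash
python3 - <<'E'
from m import *
S,T=cam("scene"),cam("top"); r={}
for n,c,bx in(("S",S,[(255,282,275,298),(205,328,228,345)]),("T",T,[(325,170,346,186),(382,164,402,182)])):
    h=cv2.cvtColor(c["image"],cv2.COLOR_BGR2HSV); m=(h[...,0]>10)&(h[...,0]<28)&(h[...,1]>95)
    for i,b in enumerate(bx):
        try: k=blob(m,b); r[n,i]=k[1]; print(n,i,k[1:],plane(c,k[1],141)[0])
        except ValueError: print("none",n,i)
pp=[tri(S,r["S",i],T,r["T",i]) for i in(0,1)]; print(pp); a,b=pp[0][0],pp[1][0]; print((a+b)/2,np.linalg.norm(a-b),np.arctan2(-(a-b)[0],(a-b)[1]))
ex=np.array([np.cos(.366),np.sin(.366)]);ey=np.array([-ex[1],ex[0]])
for c in(S,T):
    P=cloud(c); d=P[...,:2]-[525.7,280.3]; u,v=d@ex,d@ey
    m=(abs(v)>10)&(abs(v)<58)&(abs(u)<25)&(P[...,2]>185)&(P[...,2]<218); print(m.sum(),v[m].min(),v[m].max(),np.median(u[m]),P[m][:,2].max())
E
```

```text
S 0 (array([260.58823529, 287.88235294]), np.int32(17)) [ 599.61005033 -190.95697834  141.        ]
S 1 (array([217.3125, 335.9375]), np.int32(16)) [ 609.79463695 -360.81171369  141.        ]
T 0 (array([337.5, 175.5]), np.int32(4)) [ 594.87828328 -185.15383833  141.        ]
T 1 (array([391.71428571, 171.        ]), np.int32(7)) [ 605.76535624 -355.6591745   141.        ]
[(array([ 596.64178462, -187.0147245 ,  132.89695973]), np.float64(1.54736776490517)), (array([ 607.34331802, -358.40813126,  133.85276251]), np.float64(1.6081423091147324))]
[ 601.99255132 -272.71142788  133.37486112] 171.72983508165674 0.06235746868358071
65 -52.49621754136111 48.77513606648085 0.951069360459816 217.69096652976054
86 -51.39432800211663 50.812999606973925 -1.0772986634554558 217.99488945875078
```

Pins are at mid (602.0,-272.7), 171.7 mm apart, yaw 0.062, which matches the cover's original pose. The bail is centred on the hook to within 2 mm. Now the cover goes back.

```bash
python3 - <<'E'
from k import *
q=down(0.061+np.pi/2)
bot.move_gripper(40); bot.move_to([560,-6,140],q)
print(bot.servo_line([560,-6,46],speed=100,until_force=10)); s()
bot.move_gripper(0,grip_force=70); s()
bot.servo_line([560,-6,240],speed=130); s()
bot.servo_line([602.4,-273,240],speed=220); 
bot.servo_line([602.4,-273,198],speed=80); bot.dwell(.3); s()
print(bot.servo_line([602.4,-273,178],speed=30,until_force=6)); s()
print(bot.servo_line([602.4,-273,171],speed=20,until_force=5)); s()
E
```

```text
False
26.9333 [560.4  -6.   46.6] [ 0.2 -0.   0.4] 40.0 0.0
27.3083 [560.3  -6.   46.6] [-1.3  0.1  5.7] 8.4 69.3
28.95 [559.8  -6.  239.2] [-0.8  0.1 -3.2] 8.9 68.1
31.3 [ 602.5 -273.   198.4] [-1.  -1.1 -3.8] 8.7 68.2
False
32.1167 [ 602.5 -273.   178.2] [ 0.5 -0.2 -3.1] 8.4 68.2
True
32.4333 [ 602.6 -273.1  173.7] [-1.5  1.3  5.2] 8.5 69.5
```

```bash
python3 - <<'E'
from k import *
bot.move_gripper(40); s(); r=bot.read_state()["ee_pos"]
bot.servo_line([r[0],r[1],260],speed=100); bot.move_to([470,-40,350],down(0.06+np.pi/2)); s()
from m import *
W=np.zeros((480,800,3),np.uint8)
for i,(n,x0,y0,box) in enumerate((("scene",180,250,(185,265,295,365)),("top",310,110,(320,140,405,206)))):
    c=cam(n); W[:,i*400:i*400+400]=cv2.resize(c["image"][y0:y0+120,x0:x0+100],(400,480),interpolation=cv2.INTER_CUBIC)
    P=cloud(c); b=blob(abs(P[...,2]-134)<5,box); print(n,b[2],cv2.minAreaRect(plane(c,np.argwhere(b[0])[:,::-1],134)[:,:2].astype(np.float32)),np.median(P[b[0]>0][:,2]))
    X=P[b[0]>0]; X=X[abs(X[:,2]-np.median(X[:,2]))<3]; print("slopes",np.linalg.lstsq(np.c_[X[:,:2]-[602,-273],np.ones(len(X))],X[:,2],rcond=None)[0])
cv2.imwrite("pics/v6.png",W)
E
```

```text
32.8417 [ 602.2 -272.9  172.3] [-0.1 -0.4 -0.5] 39.7 0.0
34.9583 [470.4 -40.6 349.5] [0.1 0.3 0.1] 40.0 0.0
scene 4233 ((603.281494140625, -273.8795166015625), (166.38858032226562, 206.93792724609375), 3.331522226333618) 132.8338151164653
slopes [ 1.19808753e-05 -1.41648705e-03  1.32773022e+02]
top 2893 ((602.48876953125, -272.04571533203125), (164.6553497314453, 203.99215698242188), 3.486011266708374) 133.06398150649648
slopes [2.41156400e-04 4.07579284e-04 1.32966958e+02]
```

View pics/v6.png

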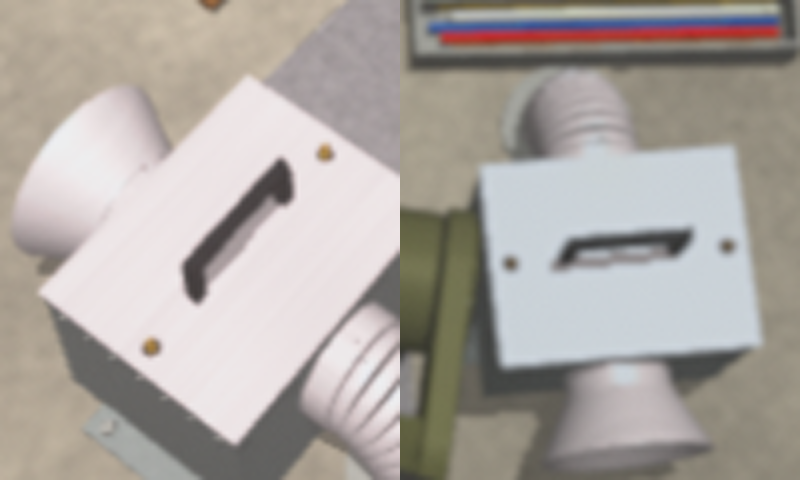

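The cover sits flat with both pins through its holes, at the same height and pose as at the start, so I hand in.

```bash
python3 -c "
from rig import bot
print(bot.finish_job())"
```

```text
the job is handed in; nothing more can be done
None
```

The basket hangs upright on the black stand's hook, the cover is back flat over both pins, and I handed the job in at about 35 s of the allowed 72 s; the judge gave no verdict back.

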